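# Dock and lock the vial tray with a quarter-turn T-stud

## Task

Take the red-handled T-stud out of its parking block, drop its head into the open stretch of the docking station's T-slot with the handle across the slot, and slide it along the slot so that the stud alone pushes the tray fully home against the blue end stop. Then give the stud a quarter turn so that its head locks across under the slot and its handle lies along the slot over the tray's rim, and let go. Do not touch the tray or the vials with the gripper, keep both vials standing in the tray, and leave the swab box and the tape roll where they are.

Things in the scene. Friction and masses are not known exactly. Their poses are not given: they have to be found in the camera images.
- station: Docking station, fixed: grey metal plate 300 (x) x 190 x 30 mm with low blue rims. Origin: centre of its underside on the worktop, z up. Its x axis runs along the T-slot (dark groove at y = 0, full length) towards the blue end stop. Blue side guides, 13 mm above the plate, inner faces at y = +-81 mm, from x = -30 mm on, lead the tray with 5 mm play a side.
- slot (a point): Middle of the T-slot's mouth, 30 mm above the worktop in the plate's top; axes as the station's, slot along x. Mouth 20 mm wide, lips 8 mm thick; channel below 52 mm wide, 14 mm high. The stud goes in anywhere between x = -140 mm and the tray, head along the slot.
- end_stop (a point): Middle of the face of the blue end stop, at the plate's top: 135 mm along the slot from point slot. The stop is 182 mm wide and rises 25 mm above the plate. The tray is home when its wall touches this face.
- park: Parking block, fixed: grey, 92 (x) x 64 x 24 mm, with an upright pocket 52 x 20 mm (long side along x) in which the stud's head hangs, its collar resting on the block's top. Origin: centre of the underside; z up.
- stud_grip (a point): Centre of the red bar handle of the loose steel T-stud (0.17 to 0.35 kg); z up along the stud. Bar along y: 110 mm long, 16 mm wide (x), 18 mm high; grasp it across its width from above. Rubber pads under the bar, 14 to 52 mm either side of the middle, reach 22 mm below this point. Seated in the slot, this point is 81 mm above the worktop. The stud is the same after a half turn.
- stud_collar (a point): Same stud: centre of its collar's underside, 51 mm below the handle's centre, same axes. Collar 40 mm diameter, 10 mm thick. Below it a 14 mm neck and the T-head: 44 mm along x (at right angles to the bar), 14 mm wide, from 11 to 21 mm below this point. Seated, the collar rests on the plate. Head across the slot = locked. It turns freely either way, without a stop.
- tray_centre (a point): Centre of the loose small steel vial tray (about 0.14 kg), half-way up; 86 mm along its x axis (along the slot), 152 mm along y, 25 mm high, walls 2 mm. Stands on the plate over the slot, 15 to 50 mm short of the end stop. Home: its centre is 92 mm along the slot from point slot, and the stud's axis, collar against the tray's near wall, at 29 mm (63 mm before the tray's centre).
- vial_a_centre (a point): Centre of a loose glass vial with a purple cap, 22 mm diameter, 47 mm high, standing in the half of the tray nearer the end stop. z along the vial.
- vial_b_centre (a point): Centre of a loose glass vial with a blue cap, 22 mm diameter, 47 mm high, standing beside the other one in the tray. z along the vial.
- swabs: White and blue swab box, 55 x 60 x 90 mm, a bystander. Origin: centre of its underside.
- tape: Roll of brown tape lying flat, 94 x 92 x 48 mm, a bystander. Origin: centre of its underside.
- stud: The whole loose T-stud; origin and axes as point stud_collar.
- tray: The whole loose tray; origin at the centre of its underside, axes as point tray_centre.
- vial_a: The vial with the purple cap; origin at the centre of its foot.
- vial_b: The vial with the blue cap; origin at the centre of its foot.
There are look-alikes about, which are no part of the job. Leave any orange look-alike of the vial_a alone. What is shaped like the tray but green is not meant.

How it is judged (in metres and radians):
On the way, in this order (a step that is already met when the one before it is completed fails the run):
1. the stud's head is down in the T-slot, collar on the plate, head along the slot (z of stud_grip in the frame of station between 0.077 and 0.085 m and y of stud_grip in the frame of station between -0.008 and 0.008 m and angle between stud_grip's own z axis and vertical below 0.12 rad and angle between the x axis of stud_grip and the x axis of station, either way round below 0.3 rad), for 0.2 s.
2. the stud, its head still along the slot and its collar against the tray, has slid the tray home against the end stop (all of step 1 and x of tray_centre in the frame of station above 0.088 m and y of tray_centre in the frame of station between -0.008 and 0.008 m and angle between the x axis of tray_centre and the x axis of station, either way round below 0.06 rad and angle between tray_centre's own z axis and vertical below 0.06 rad and x of stud_grip in the frame of tray_centre above -0.071 m), for 0.2 s.
At the end, for the whole second after the job is handed in: Tray within 4 mm of the end stop, square (0.06 rad) and flat; both vials upright in it; stud seated in the slot (collar within 4 mm of the plate, tilt < 0.12 rad), within 8 mm of touching the tray, head across the slot and handle along it (0.3 rad); stud and tray at rest (z of stud_grip in the frame of station between 0.077 and 0.085 m and y of stud_grip in the frame of station between -0.008 and 0.008 m and angle between stud_grip's own z axis and vertical below 0.12 rad and angle between the x axis of stud_grip and the y axis of station, either way round below 0.3 rad and x of tray_centre in the frame of station above 0.088 m and y of tray_centre in the frame of station between -0.008 and 0.008 m and angle between the x axis of tray_centre and the x axis of station, either way round below 0.06 rad and angle between tray_centre's own z axis and vertical below 0.06 rad and x of stud_grip in the frame of tray_centre above -0.071 m and angle between each of vial_a_centre, vial_b_centre's own z axis and vertical below 0.15 rad and x of vial_a_centre in the frame of tray_centre between -0.042 and 0.042 m and y of vial_a_centre in the frame of tray_centre between -0.075 and 0.075 m and x of vial_b_centre in the frame of tray_centre between -0.042 and 0.042 m and y of vial_b_centre in the frame of tray_centre between -0.075 and 0.075 m and linear speed of each of stud, tray below 0.01 m/s).
It fails at once if the gripper or arm touches the tray or a vial (contact force between any of the fingers, the arm and tray above 1 N or contact force between any of the fingers, the arm and vial_a above 1 N or contact force between any of the fingers, the arm and vial_b above 1 N).
It fails at once if a vial is tipped over (angle between any of vial_a_centre, vial_b_centre's own z axis and vertical above 0.6 rad).
It fails at once if the swab box or the tape is shifted more than 25 mm (distance of any of swabs, tape from where it was at the start of the episode above 0.025 m).
It also fails if it takes over 53 s, if anything falls off the work surface, if the arm or the gripper's body presses on something with over 40 N, if the wrist force passes 120 N, or if a joint passes its speed limit or range.

## Robot

A 6-joint arm with a two-finger parallel gripper is mounted at the origin on the work surface; the furniture and walls round the work are solid. World frame = base frame: x ahead of the robot, y to its left, z up, the work surface at z = 0. Lengths are in mm, angles in rad, forces in N, time in s.
With the tool pointing down it reaches from about 275 to 750 mm from the base axis. Payload 10.2 kg.
Tool frame: the origin (TCP) lies midway between the tips of the shut fingers; the grasp point (between the pads) lies 19 mm behind it; z points along the fingers, y is the direction in which the jaws open and shut (so a half turn about z gives the same grasp; the last joint's range is limited). The gripper opens to 85 mm and grips with 20 to 120 N. Pads are 22 mm wide; open, the fingers measure 114 mm over their backs; the gripper's body (76 mm by 85 mm) begins 54 mm behind the grasp point. The pads swing forward as they close: fully open they stand 13 mm farther back than shut.
Start: joints at [0.94, 0.313, 1.498, -0, 1.331, -0.223], TCP at [208.223, 481.948, 231.294] pointing down, gripper open.
Joint ranges: [-2.94, 2.94], [-0.97, 2.17], [0.19, 2.56], [-1.23, 4.37], [0.02, 3.11], [-2.88, 2.88]. Speed limits (rad/s): [2.39, 2.39, 3.01, 3.14, 3.14, 3.14].

## Interface

Orientations are given as a unit quaternion [w, x, y, z].
In Python, from rig import sense, optics, ctrl gives the robot as it stands.
- The arm moves only by the tool play_rows, never from a script. Its argument "plan" is a list of rows, each a list of 7 numbers: the shift along the world's x, y, z in mm, then the turn, a rotation vector about the world's x, y, z in rad, then the opening, from -1 (shut) to 1 (fully open), so that 0 is half open. A call has 1 to 5 rows; each row shifts and turns the pose as measured when the row begins; what a row does not reach is not made up. A row lasts 1/12 s, in which the tool goes at most 41.7 mm and 7.16 degrees, less where a joint would pass 70% of its speed; a pose out of reach is approached as far as the arm can. A call is refused whole if a number of a shift passes 41.7 or a number of a turn 0.125, either way. A call with a gripper value outside its range is refused whole. The fingers move at their own pace and stop on an object; "grip_force" is the grip in N (left out, the last holds). Time passes only in rows, so rows that do not move let the fingers close. It gives the time, the measured TCP pose, the force and the opening at its end, in the units of the state.
- sense(): the state, without advancing time (a new reading comes with each control period).
- optics.capture(name): name is "scene" or "top" or "wrist"; returns a dict with "img" (400x640x3 uint8, blue, green, red), "fx", "fy", "cx", "cy" (pixels), "dist" ([k1, k2, p1, p2, k3] as OpenCV has them; the pictures are not rectified), "world_to_cam" (4x4, takes a point from world to camera coordinates). Camera axes: x right, y up, looking along -z (the intrinsics and any distortion apply to the point x, -y, -z); pixel columns grow to the right and rows downward; lengths in mm; the calibration is good to about 2 mm. A picture is of the moment at which its call begins. There is no depth.
- ctrl.finish_job(): hands the job in, once; it reports no verdict.
The state is a dict: "time_s": time; "joints": joint angles; "dq": joint speeds; "tau": joint torques, N m; "eef_pos": TCP position; "ee_rot": TCP orientation; "force": force on the tool from outside, world axes, zero at the start; "wrist_torque": the same for the moment, N m; "grip_width": opening from 0.0 (shut) to 1.0 (fully open).
Only numpy, scipy, OpenCV 4.12 (cv2) and the standard library are available. Lean on these libraries where they do the work, as an engineer would, in place of code of your own. Each camera call takes 0.05 s, during which the arm holds its last target. There are 200 camera calls.

## Working session

There is one attempt and no reset: what is moved stays moved. The work goes in short steps, Python scripts to look and compute and a tool call to move; the robot and the scene stay as the last step left them, time stands still between calls to the robot, and variables do not carry over. Pictures are saved under pics/ and viewed, about 8 in all and at most 12, crops included, and the job is handed in when it is done.

Besides the shell and the picture viewer there is one more tool, called after ">>>" as name(argument=value, ...), one argument or row to a line, values as JSON. play_rows: Moves the arm, as the interface text tells. Its arguments: {"type":"object","properties":{"plan":{"type":"array"},"grip_force":{"type":"number"}},"required":["plan"]}

```bash
mkdir -p pics
cat > h.py <<'E'
import numpy as np, cv2
from rig import sense, optics, ctrl
F=np.diag([1.,-1,-1])
def cap(n,f=None):
    c=optics.capture(n)
    if f: cv2.imwrite('pics/'+f,c['img'])
    return c
def K(c): return np.array([[c['fx'],0,c['cx']],[0,c['fy'],c['cy']],[0,0,1.]])
def ray(c,uv,z):
    p=cv2.undistortPoints(np.array([[uv]],float),K(c),np.array(c['dist'],float))[0,0]
    T=np.array(c['world_to_cam']);R=T[:3,:3];t=T[:3,3]
    d=R.T@(F@np.array([p[0],p[1],1]));o=-R.T@t
    return o+d*(z-o[2])/d[2]
def proj(c,P):
    T=np.array(c['world_to_cam']);X=(T[:3,:3]@np.array(P,float).reshape(-1,3).T).T+T[:3,3]
    return cv2.projectPoints((F@X.T).T.copy(),np.zeros(3),np.zeros(3),K(c),np.array(c['dist'],float))[0][:,0]
E
python3 - <<'E'
from h import *
a=cap('top','top0.png');b=cap('scene','scene0.png')
for c in(a,b):
    T=np.array(c['world_to_cam']);print(-T[:3,:3].T@T[:3,3],T[:3,:3].round(2).tolist(),c['fx'],c['dist'])
print(sense())
E
```

```text
[ 356.99313837  -32.35935855 1144.14180068] [[0.05, -1.0, 0.01], [0.98, 0.05, 0.21], [-0.21, -0.01, 0.98]] 443.98108654393025 [-0.00973356  0.          0.          0.          0.        ]
[-233.57613968 -515.83341888  740.55529239] [[0.52, -0.85, -0.01], [0.5, 0.29, 0.82], [-0.69, -0.43, 0.58]] 515.5638119191739 [-0.16518243  0.          0.          0.          0.        ]
{'time_s': 0.1, 'joints': array([ 9.39563208e-01,  3.13383203e-01,  1.49832320e+00, -2.27117375e-05,
        1.33100696e+00, -2.23399437e-01]), 'dq': array([-0.0008112 , -0.00186605, -0.00170003, -0.00069643, -0.00293426,
       -0.00020992]), 'tau': array([ 3.18167899e-03, -4.12896574e+01, -2.60142338e+01, -2.25656099e-04,
        2.98906394e-03,  2.52451935e-05]), 'eef_pos': array([208.11014614, 481.75252418, 230.81212426]), 'ee_rot': array([-2.22190682e-04,  2.02503883e-01,  9.79281299e-01, -5.14540619e-04]), 'force': array([ 0.03309224, -0.26035131, -0.34191158]), 'wrist_torque': array([ 0.02835467, -0.03247316, -0.00631093]), 'grip_width': 0.9990740319404217}
```

View pics/top0.png

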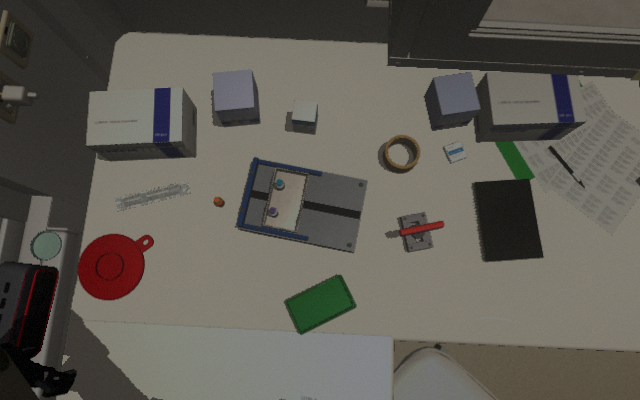

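View pics/scene0.png

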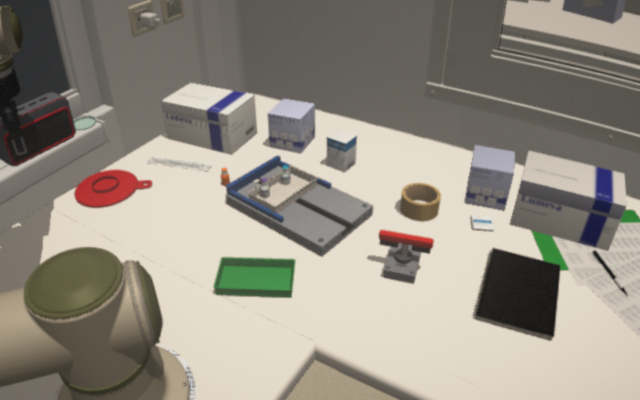

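The candidates are as follows.
- **Stud handle:** the red bar at top (422,229). The red pan lid at (110,266) and the red/black case at (25,310) are not it.
- **Tray:** the pale tray at (287,198) inside the station. The green tray at (320,304) is a look-alike.
- **Vials:** purple at (272,212) and blue at (279,184). The orange vial at (218,201) is a look-alike.

Next is one close crop to check this choice.

Run:
```python
from h import *
a=cv2.imread('pics/top0.png');b=cv2.imread('pics/scene0.png')
A=cv2.resize(a[150:260,230:450],None,fx=3.6,fy=3.6,interpolation=cv2.INTER_CUBIC)
A=cv2.convertScaleAbs(A,alpha=1.5)
for i in range(0,220,20): cv2.putText(A,str(230+i),(int(i*3.6),10),0,.35,(0,255,255)); cv2.line(A,(int(i*3.6),12),(int(i*3.6),18),(0,255,255))
for i in range(0,110,10): cv2.putText(A,str(150+i),(0,int(i*3.6)+4),0,.35,(0,255,255))
cv2.imwrite('pics/c1.png',A)
B=cv2.resize(b[150:290,215:445],None,fx=3.4,fy=3.4,interpolation=cv2.INTER_CUBIC)
for i in range(0,230,20): cv2.putText(B,str(215+i),(int(i*3.4),10),0,.35,(0,0,255)); cv2.line(B,(int(i*3.4),12),(int(i*3.4),18),(0,0,255))
for i in range(0,140,10): cv2.putText(B,str(150+i),(0,int(i*3.4)+4),0,.35,(0,0,255))
cv2.imwrite('pics/c2.png',B)
```

```text
(no output)
```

View pics/c1.png

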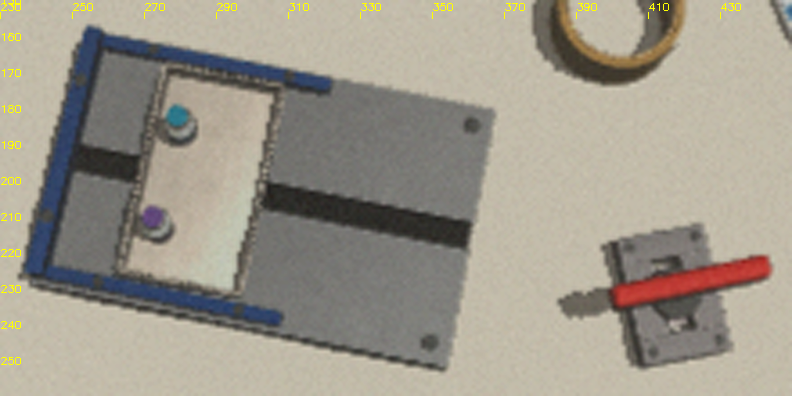

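View pics/c2.png

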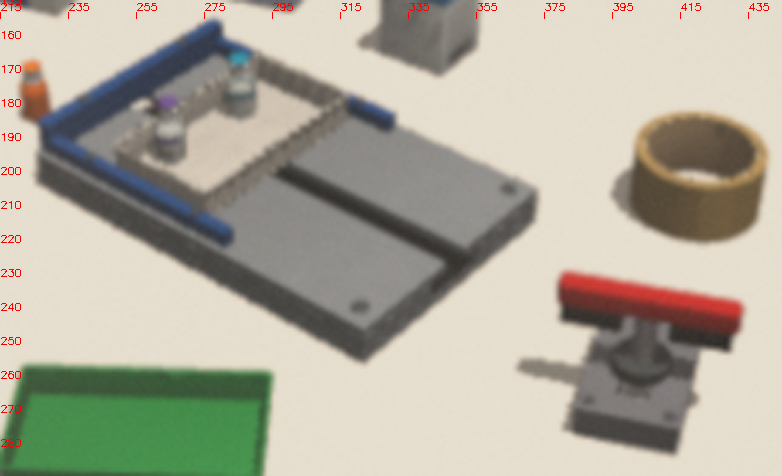

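Run:
```python
from h import *
a=optics.capture('top');b=optics.capture('scene');w=cap('wrist')
f1=lambda X,Y:(230+X/3.6,150+Y/3.6)
f2=lambda X,Y:(215+X/3.4,150+Y/3.4)
for n,X,Y,z in [('slot end',468,234,30),('slot tray',266,196,30),('cornerNR far',494,109,30),('corner near',447,355,30),('bar l',612,297,80),('bar r',770,266,80),('purple',154,217,81),('blue',178,117,81),('traywall near mid',260,191,55),('tray fl',166,66,55),('tray fr',282,90,55),('tray nl',121,270,55),('tray nr',240,295,55),('hole1',472,125,30),('hole2',429,342,30)]:
    print('top',n,ray(a,f1(X,Y),z).round(1)[:2])
for n,X,Y,z in [('corner far',537,195,30),('corner near',365,335,30),('bar l',561,283,75),('bar r',741,314,75),('hole1',508,188,30),('hole2',360,306,30),('slot end',456,260,30),('purple',167,102,81),('blue',239,58,81)]:
    print('scene',n,ray(b,f2(X,Y),z).round(1)[:2])
T=np.array(w['world_to_cam']);print('wrist cam',-T[:3,:3].T@T[:3,3],T[:3,:3].round(3).tolist(),w['fx'])
```

```text
top slot end [ 567.3 -119. ]
top slot tray [587.7  25.5]
top cornerNR far [ 659.8 -134.9]
top corner near [ 480.8 -107.1]
top bar l [ 519.6 -213.2]
top bar r [ 546.  -319.6]
top purple [558.8  97.8]
top blue [629.4  86.5]
top traywall near mid [585.8  28.6]
top tray fl [672.9 100.5]
top tray fr [659.4  17.4]
top tray nl [525.5 120.9]
top tray nr [512.3  38. ]
top hole1 [ 647.1 -119.4]
top hole2 [489.3 -94.2]
scene corner far [ 653.1 -138.9]
scene corner near [ 469.4 -110.7]
scene bar l [ 524.8 -213.4]
scene bar r [ 552.4 -317. ]
scene hole1 [ 650.2 -118.4]
scene hole2 [491.5 -94.2]
scene slot end [ 562.7 -124.4]
scene purple [557.1  96.8]
scene blue [628.9  85.6]
wrist cam [146.10697756 508.505674   371.98484695] [[0.397, 0.918, -0.001], [-0.885, 0.383, -0.264], [-0.242, 0.106, 0.964]] 322.3472710523443
```

>>> play_rows(
  plan=[
    [16,-37,0,0,0,-0.045,1],
    [16,-37,0,0,0,-0.045,1],
    [16,-37,0,0,0,-0.045,1],
    [16,-37,0,0,0,-0.045,1],
    [16,-37,0,0,0,-0.045,1],
  ],
)

```text
time_s: 0.67
eef_pos: [286.4, 294.5, 229.3]
ee_rot: [-0.001, 0.31, 0.951, -0.0]
force: [1.1, -0.3, 0.8]
grip_width: 0.999
```

>>> play_rows(
  plan=[
    [16,-37,0,0,0,-0.045,1],
    [16,-37,0,0,0,-0.045,1],
    [16,-37,0,0,0,-0.045,1],
    [16,-37,0,0,0,-0.045,1],
    [16,-37,0,0,0,-0.045,1],
  ],
)

```text
time_s: 1.08
eef_pos: [366.5, 101.8, 229.9]
ee_rot: [0.0, 0.419, 0.908, 0.001]
force: [0.4, 0.4, 0.3]
grip_width: 0.998
```

>>> play_rows(
  plan=[
    [16,-37,0,0,0,-0.045,1],
    [16,-37,0,0,0,-0.045,1],
    [16,-37,0,0,0,-0.045,1],
    [16,-37,0,0,0,-0.045,1],
    [16,-37,0,0,0,-0.045,1],
  ],
)

```text
time_s: 1.5
eef_pos: [446.4, -90.9, 230.7]
ee_rot: [0.002, 0.524, 0.852, 0.001]
force: [0.8, 0.2, -0.4]
grip_width: 0.996
```

>>> play_rows(
  plan=[
    [18,-35,0,0,0,-0.043,1],
    [18,-35,0,0,0,-0.043,1],
    [18,-35,0,0,0,-0.043,1],
    [17,-35,0,0,0,-0.043,1],
    [17,-35,0,0,0,-0.043,1],
  ],
)

```text
time_s: 1.92
eef_pos: [536.2, -276.5, 230.1]
ee_rot: [0.002, 0.618, 0.786, 0.001]
force: [-0.1, 0.2, 0.4]
grip_width: 1.002
```

>>> play_rows(
  plan=[
    [0,0,0,0,0,0,1],
    [0,0,0,0,0,0,1],
  ],
)

```text
time_s: 2.08
eef_pos: [537.2, -283.1, 227.0]
ee_rot: [0.001, 0.621, 0.784, 0.001]
force: [-0.2, 0.4, -0.5]
grip_width: 1.004
```

Run:
```python
from h import *
w=cap('wrist','w0.png');s=sense();print(s['eef_pos'],s['ee_rot'])
m=cv2.inRange(cv2.cvtColor(w['img'],cv2.COLOR_BGR2HSV),(0,120,70),(8,255,255))|cv2.inRange(cv2.cvtColor(w['img'],cv2.COLOR_BGR2HSV),(172,120,70),(180,255,255))
n,l,st,ce=cv2.connectedComponentsWithStats(m);i=1+np.argmax(st[1:,4]);print(st[i],ce[i])
c=max(cv2.findContours((l==i).astype('uint8'),0,2)[0],key=cv2.contourArea)
print(cv2.minAreaRect(c),cv2.approxPolyDP(c,3,True)[:,0].tolist())
```

```text
[ 536.91954689 -282.95217003  226.84941546] [6.19320241e-04 6.21265376e-01 7.83599894e-01 3.94288070e-04]
[ 312  106   18  118 1820] [320.62087912 166.50054945]
((320.5, 164.5), (117.0, 17.0), 90.0) [[318, 106], [313, 110], [316, 223], [326, 223], [326, 109]]
```

View pics/w0.png

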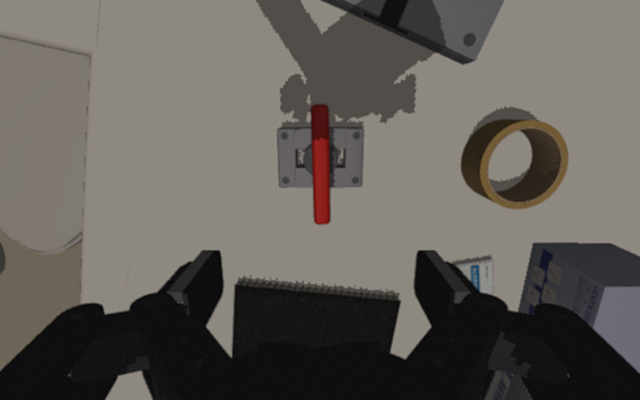

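Run:
```python
from h import *
w=optics.capture('wrist')
e=[ray(w,p,80)for p in((319.5,105),(321.5,223.5))]
print(e,(e[0]+e[1])/2,np.linalg.norm(e[0]-e[1]),np.degrees(np.arctan2(*(e[0]-e[1])[[1,0]])))
q=[ray(w,p,24)[:2] for p in((278,127.5),(363,127.5),(278,187),(363.5,187))];print(np.round(q,1).tolist(),np.mean(q,0))
d=q[1]-q[0]+q[3]-q[2];print(np.degrees(np.arctan2(d[1],d[0])))
s=sense();print(s['eef_pos'])
```

```text
[array([ 520.73996052, -211.42880482,   80.        ]), array([ 547.13943447, -315.69719844,   80.        ])] [ 533.9396975  -263.56300163   80.        ] 107.55849632212409 104.20801182202848
[[483.7, -242.0], [570.1, -221.8], [496.2, -304.5], [587.3, -283.2]] [ 534.35847429 -262.88516386]
13.13734859561422
[ 536.78360773 -281.89785031  227.3866943 ]
```

>>> play_rows(
  plan=[
    [-1,10,-25,0,0,0.01,1],
    [-1,9,-30,0,0,0.01,1],
    [0,0,-30,0,0,0,1],
    [0,0,-25,0,0,0,1],
    [0,0,0,0,0,0,1],
  ],
)

```text
time_s: 2.6
eef_pos: [533.9, -256.2, 118.4]
ee_rot: [0.004, 0.61, 0.793, 0.001]
force: [-0.2, 0.2, -0.1]
grip_width: 0.998
```

>>> play_rows(
  plan=[
    [0,-4,-15,0,0,0,1],
    [0,-3,-20,0,0,0,1],
    [0,0,-15,0,0,0,1],
    [0,0,-4,0,0,0,1],
    [0,0,0,0,0,0,1],
  ],
)

```text
time_s: 3.02
eef_pos: [535.6, -260.0, 71.0]
ee_rot: [0.008, 0.607, 0.795, 0.001]
force: [-0.4, 0.3, 0.0]
grip_width: 0.998
```

>>> play_rows(
  plan=[
    [-1,-2,-4,0,0,-0.01,1],
    [0,0,-5,0,0,0,1],
    [0,0,0,0,0,0,1],
  ],
)

```text
time_s: 3.27
eef_pos: [536.0, -262.3, 65.9]
ee_rot: [0.011, 0.611, 0.792, 0.001]
force: [-0.3, 0.3, -0.7]
grip_width: 1.002
```

```bash
cat >> h.py <<'E'
from scipy.spatial.transform import Rotation as Ro
def st():
    s=sense();q=s['ee_rot'];R=Ro.from_quat([*q[1:],q[0]])
    M=R.as_matrix();yaw=np.arctan2(M[1,1],M[0,1]);
    # rotvec (world) that makes tool z vertical down
    up=np.cross(M[:,2],[0,0,-1])
    print('t',round(s['time_s'],2),'tcp',s['eef_pos'].round(1),'toolY deg',round(np.degrees(yaw),2),'untilt',up.round(4),'F',s['force'].round(1),'T',s['wrist_torque'].round(2),'w',round(s['grip_width'],3),'q6',s['joints'][5].round(2))
E
python3 -c "
from h import *
st()"
```

```text
t 3.27 tcp [ 536.  -262.3   65.9] toolY deg 14.7 untilt [0.0123 0.019  0.    ] F [-0.3  0.3 -0.7] T [ 0.05  0.01 -0.01] w 1.002 q6 -0.91
```

>>> play_rows(
  plan=[
    [-2,-1,-5,0.012,0.019,-0.005,1],
    [0,0,-3,0,0,0,1],
    [0,0,0,0,0,0,1],
  ],
)

```text
time_s: 3.52
eef_pos: [534.4, -263.8, 58.8]
ee_rot: [0.0, 0.613, 0.79, -0.0]
force: [0.2, -0.1, 0.1]
grip_width: 0.998
```

```bash
python3 -c "
from h import *
st()"
```

```text
t 3.52 tcp [ 534.4 -263.8   58.8] toolY deg 14.37 untilt [ 0.0006 -0.      0.    ] F [ 0.2 -0.1  0.1] T [-0.02  0.04 -0.02] w 0.998 q6 -0.91
```

Good pose; now close the gripper.

>>> play_rows(
  plan=[
    [0,0,0,0,0,0,-1],
    [0,0,0,0,0,0,-1],
    [0,0,0,0,0,0,-1],
    [0,0,0,0,0,0,-1],
    [0,0,0,0,0,0,-1],
  ],
  grip_force=60,
)

```text
time_s: 3.93
eef_pos: [534.4, -263.9, 58.8]
ee_rot: [0.0, 0.613, 0.79, -0.0]
force: [-0.7, -0.6, 0.7]
grip_width: 0.302
```

>>> play_rows(
  plan=[
    [0,0,0,0,0,0,-1],
    [0,0,0,0,0,0,-1],
    [0,0,0,0,0,0,-1],
    [0,0,0,0,0,0,-1],
    [0,0,0,0,0,0,-1],
  ],
)

```text
time_s: 4.35
eef_pos: [534.6, -263.9, 59.0]
ee_rot: [0.0, 0.613, 0.79, -0.0]
force: [1.3, -0.3, -0.2]
grip_width: 0.175
```

```bash
python3 -c "
from h import *
st()"
```

```text
t 4.35 tcp [ 534.6 -263.9   59. ] toolY deg 14.37 untilt [0.0009 0.0006 0.    ] F [ 1.3 -0.3 -0.2] T [-0.    0.02  0.02] w 0.175 q6 -0.91
```

>>> play_rows(
  plan=[
    [0,0,10,0,0,0,-1],
    [0,0,20,0,0,0,-1],
    [0,0,25,0,0,0,-1],
    [0,0,25,0,0,0,-1],
    [0,0,0,0,0,0,-1],
  ],
  grip_force=90,
)

```text
time_s: 4.77
eef_pos: [532.8, -262.6, 142.0]
ee_rot: [-0.003, 0.613, 0.79, -0.0]
force: [0.5, -0.5, -1.4]
grip_width: 0.169
```

>>> play_rows(
  plan=[
    [3,15,0,0,0,0.08,-1],
    [4,20,0,0,0,0.1,-1],
    [4,20,0,0,0,0.1,-1],
    [4,20,0,0,0,0.1,-1],
    [4,20,0,0,0,0.1,-1],
  ],
)

```text
time_s: 5.18
eef_pos: [550.3, -167.6, 141.0]
ee_rot: [-0.003, 0.402, 0.916, -0.001]
force: [0.1, 0.9, -2.0]
grip_width: 0.171
```

>>> play_rows(
  plan=[
    [4,20,0,0,0,0.1,-1],
    [4,20,0,0,0,0.1,-1],
    [4,15,0,0,0,0.1,-1],
    [0,0,0,0,0,0,-1],
    [0,0,0,0,0,0,-1],
  ],
)

```text
time_s: 5.6
eef_pos: [560.9, -105.4, 137.3]
ee_rot: [-0.006, 0.25, 0.968, -0.001]
force: [-0.2, -1.4, -0.9]
grip_width: 0.165
```

```bash
python3 -c "
from h import *
st()"
```

```text
t 5.6 tcp [ 560.9 -105.4  137.3] toolY deg 61.07 untilt [-0.0012 -0.0121 -0.    ] F [-0.2 -1.4 -0.9] T [0.01 0.03 0.02] w 0.165 q6 -1.45
```

>>> play_rows(
  plan=[
    [5,15,0,0,0.006,0.1,-1],
    [5,15,0,0,0.006,0.1,-1],
    [5,15,0,0,0,0.1,-1],
    [3,10,0,0,0,0.05,-1],
    [0,0,0,0,0,0,-1],
  ],
)

```text
time_s: 6.02
eef_pos: [577.9, -52.4, 135.0]
ee_rot: [-0.013, 0.077, 0.997, -0.004]
force: [-0.7, 0.9, -2.9]
grip_width: 0.172
```

>>> play_rows(
  plan=[
    [0,0,0,0,0,0,-1],
    [0,0,0,0,0,0,-1],
  ],
)

```text
time_s: 6.18
eef_pos: [577.4, -54.0, 134.3]
ee_rot: [-0.014, 0.08, 0.997, -0.004]
force: [0.1, -0.8, -2.5]
grip_width: 0.169
```

```bash
python3 -c "
from h import *
st();cap('wrist','w1.png')"
```

```text
t 6.18 tcp [577.4 -54.  134.3] toolY deg 80.82 untilt [ 0.0066 -0.0287  0.    ] F [ 0.1 -0.8 -2.5] T [ 0.03 -0.04  0.01] w 0.169 q6 -1.69
```

View pics/w1.png

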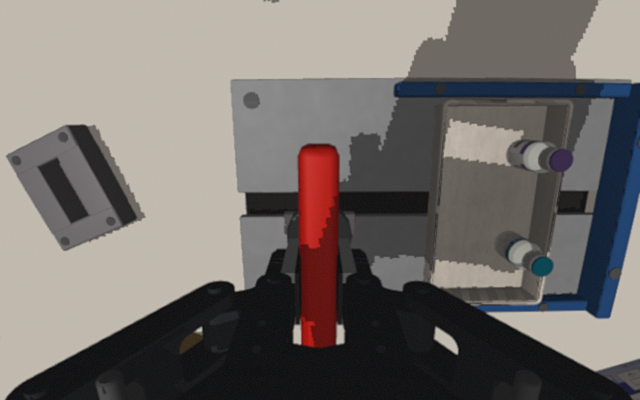

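Run:
```python
from h import *
w=optics.capture('wrist');g=cv2.GaussianBlur(cv2.cvtColor(w['img'],6),(3,3),0).astype(float)
U=[];L=[]
for u in list(range(252,290,4)):
    c=g[180:228,u];d=np.diff(c);i=np.argmin(d[:22]);j=22+np.argmax(d[22:]);U.append((u,180.5+i));L.append((u,180.5+j))
print(U,L)
print(g[184:222,270].astype(int).tolist())
U+= [(u,180.5+np.argmin(np.diff(g[180:200,u]))) for u in range(385,425,4)]
L+= [(u,205.5+np.argmax(np.diff(g[205:222,u]))) for u in range(385,425,4)]
for P in(U,L):
    X=np.array([ray(w,p,30)[:2] for p in P]);k=np.polyfit(X[:,1],X[:,0],1)
    print('x at y=-54:',np.polyval(k,-54),'x at y=0',np.polyval(k,0),'ang',np.degrees(np.arctan2(1,k[0])),np.std(X[:,0]-np.polyval(k,X[:,1])))
for n,p,z in [('plate corner near',(232,80),30),('tray NL rim bottomimg',(429,302),55),('tray near top',(443,101),55),('barend',(319,145),118),('tray near wall at slot',(429,200),55)]: print(n,ray(w,p,z).round(1))
st()
```

```text
[(252, np.float64(192.5)), (256, np.float64(191.5)), (260, np.float64(191.5)), (264, np.float64(191.5)), (268, np.float64(192.5)), (272, np.float64(192.5)), (276, np.float64(192.5)), (280, np.float64(192.5)), (284, np.float64(191.5)), (288, np.float64(191.5))] [(252, np.float64(216.5)), (256, np.float64(216.5)), (260, np.float64(216.5)), (264, np.float64(216.5)), (268, np.float64(216.5)), (272, np.float64(216.5)), (276, np.float64(216.5)), (280, np.float64(216.5)), (284, np.float64(216.5)), (288, np.float64(212.5))]
[131, 131, 131, 131, 130, 131, 131, 119, 86, 50, 33, 32, 33, 33, 32, 32, 33, 33, 33, 34, 34, 33, 33, 33, 30, 26, 23, 21, 21, 26, 35, 51, 77, 107, 124, 128, 128, 128]
x at y=-54: 566.8011503746995 x at y=0 575.0331898641863 ang 81.3322683785044 0.4221429773666608
x at y=-54: 586.6828190484543 x at y=0 594.7002053372219 ang 81.55498058259815 0.8136627923000841
plate corner near [ 474.6 -102.6   30. ]
tray NL rim bottomimg [661.   17.8  55. ]
tray near top [514.   38.8  55. ]
barend [525.4 -45.7 118. ]
tray near wall at slot [580.   23.9  55. ]
t 6.28 tcp [577.4 -54.1 134.5] toolY deg 80.84 untilt [ 0.0066 -0.0285  0.    ] F [ 0.2  0.  -1.9] T [-0.02  0.    0.04] w 0.171 q6 -1.69
```

>>> play_rows(
  plan=[
    [0,0,-10,0.006,-0.028,0.01,-1],
    [0,0,-10,0,0,0,-1],
    [0,0,0,0,0,0,-1],
    [0,0,0,0,0,0,-1],
  ],
)

```text
time_s: 6.62
eef_pos: [577.1, -56.6, 113.8]
ee_rot: [-0.0, 0.078, 0.997, -0.001]
force: [-0.0, -0.7, -2.8]
grip_width: 0.164
```

Run:
```python
from h import *
w=cap('wrist','w2.png');st();s=sense();t=s['eef_pos']
q=s['ee_rot'];M=Ro.from_quat([*q[1:],q[0]]).as_matrix()
up=-M[:,2]
m=cv2.inRange(cv2.cvtColor(w['img'],cv2.COLOR_BGR2HSV),(0,120,60),(8,255,255))
ys,xs=np.where(m>0);k=ys>100;print('red top row',ys[(m[ys,xs]>0)&(xs>300)&(xs<340)].min(), 'cols at 180',xs[ys==180].min(),xs[ys==180].max())
for dz in(16,25):
  for e in(54,55): 
    P=t+up*dz+M[:,0]*e; print(dz,e,proj(w,[P,P+8*M[:,1],P-8*M[:,1]]).round(1).tolist())
g=cv2.GaussianBlur(cv2.cvtColor(w['img'],6),(3,3),0).astype(float)
for lo,hi,f in((175,205,np.argmin),(205,228,np.argmax)):
    X=np.array([ray(w,(u,lo+.5+f(np.diff(g[lo:hi,u]))),30)[:2] for u in list(range(250,286,3))+list(range(385,425,3))])
    k=np.polyfit(X[:,1],X[:,0],1);print(np.polyval(k,t[1]),np.degrees(np.arctan2(1,k[0])),np.std(X[:,0]-np.polyval(k,X[:,1])))
```

```text
t 6.67 tcp [577.1 -56.6 113.8] toolY deg 81.03 untilt [ 0.0012 -0.0005  0.    ] F [-0.1 -0.9 -2. ] T [-0.   -0.03 -0.03] w 0.171 q6 -1.71
red top row 144 cols at 180 299 338
16 54 [[318.5, 148.8], [339.2, 148.8], [297.7, 148.8]]
16 55 [[318.5, 146.2], [339.3, 146.2], [297.7, 146.2]]
25 54 [[318.5, 151.5], [340.8, 151.5], [296.2, 151.6]]
25 55 [[318.5, 148.7], [340.8, 148.7], [296.1, 148.8]]
566.2045449947691 81.29604482167842 0.25895854117894473
585.3504991245009 82.47160330280322 0.29289700521879086
```

>>> play_rows(
  plan=[
    [0,0,-10,0,0,0.005,-1],
    [0,0,-10,0,0,0,-1],
    [0,0,-5,0,0,0,-1],
    [0,0,-2,0,0,0,-1],
    [0,0,0,0,0,0,-1],
  ],
)

```text
time_s: 7.08
eef_pos: [577.3, -56.7, 84.1]
ee_rot: [-0.0, 0.076, 0.997, -0.001]
force: [-0.3, -0.2, -3.4]
grip_width: 0.165
```

```bash
python3 -c "
from h import *
st()"
```

```text
t 7.08 tcp [577.3 -56.7  84.1] toolY deg 81.3 untilt [ 0.0015 -0.001   0.    ] F [-0.3 -0.2 -3.4] T [-0.    0.    0.04] w 0.165 q6 -1.72
```

>>> play_rows(
  plan=[
    [-0.5,0,-5,0,0,0,-1],
    [0,0,-5,0,0,0,-1],
    [0,0,-3,0,0,0,-1],
    [0,0,0,0,0,0,-1],
  ],
)

```text
time_s: 7.42
eef_pos: [576.9, -56.6, 69.9]
ee_rot: [-0.0, 0.076, 0.997, -0.001]
force: [-0.7, -0.2, -1.8]
grip_width: 0.166
```

```bash
python3 -c "
from h import *
st()"
```

```text
t 7.42 tcp [576.9 -56.6  69.9] toolY deg 81.3 untilt [ 0.0017 -0.0007  0.    ] F [-0.7 -0.2 -1.8] T [0.05 0.01 0.03] w 0.166 q6 -1.72
```

>>> play_rows(
  plan=[
    [0,0,-2,0,0,0,-1],
    [0,0,-2,0,0,0,-1],
    [0,0,-1,0,0,0,-1],
    [0,0,0,0,0,0,-1],
    [0,0,0,0,0,0,-1],
  ],
)

```text
time_s: 7.83
eef_pos: [577.4, -56.7, 65.1]
ee_rot: [0.0, 0.076, 0.997, -0.001]
force: [0.4, -0.2, -2.2]
grip_width: 0.167
```

```bash
python3 -c "
from h import *
st()"
```

```text
t 7.83 tcp [577.4 -56.7  65.1] toolY deg 81.31 untilt [0.0021 0.0007 0.    ] F [ 0.4 -0.2 -2.2] T [-0.    0.05  0.02] w 0.167 q6 -1.72
```

>>> play_rows(
  plan=[
    [0,0,-0.7,0,0,0,-1],
    [0,0,0,0,0,0,-1],
    [0,0,0,0,0,0,-1],
  ],
)

```text
time_s: 8.08
eef_pos: [577.7, -56.8, 65.2]
ee_rot: [0.001, 0.076, 0.997, -0.001]
force: [0.4, -0.6, -2.8]
grip_width: 0.167
```

```bash
python3 -c "
from h import *
st()"
```

```text
t 8.08 tcp [577.7 -56.8  65.2] toolY deg 81.31 untilt [0.0024 0.0018 0.    ] F [ 0.4 -0.6 -2.8] T [-0.02  0.04  0.04] w 0.167 q6 -1.72
```

>>> play_rows(
  plan=[
    [1.0,8,0,0,0,0,-1],
    [1.5,10,0,0,0,0,-1],
    [1.5,10,0,0,0,0,-1],
    [1.2,8,0,0,0,0,-1],
    [0.7,5,0,0,0,0,-1],
  ],
)

```text
time_s: 8.5
eef_pos: [584.1, -12.3, 65.0]
ee_rot: [0.001, 0.076, 0.997, -0.001]
force: [0.3, -0.8, -1.2]
grip_width: 0.17
```

```bash
python3 -c "
from h import *
st()"
```

```text
t 8.5 tcp [584.1 -12.3  65. ] toolY deg 81.26 untilt [0.0028 0.002  0.    ] F [ 0.3 -0.8 -1.2] T [-0.08 -0.01  0.04] w 0.17 q6 -1.64
```

>>> play_rows(
  plan=[
    [0.3,4,0,0,0,0,-1],
    [0.6,4,0,0,0,0,-1],
    [0.6,4,0,0,0,0,-1],
    [0.6,4,0,0,0,0,-1],
    [0.6,4,0,0,0,0,-1],
  ],
)

```text
time_s: 8.92
eef_pos: [587.1, 10.9, 65.1]
ee_rot: [0.001, 0.075, 0.997, -0.001]
force: [-1.1, -3.8, -1.7]
grip_width: 0.167
```

>>> play_rows(
  plan=[
    [0.5,4,0,-0.002,-0.002,0,-1],
    [0.6,4,0,0,0,0,-1],
    [0.6,4,0,0,0,0,-1],
    [0.6,4,0,0,0,0,-1],
    [0.6,4,0,0,0,0,-1],
  ],
)

```text
time_s: 9.33
eef_pos: [590.3, 32.1, 65.1]
ee_rot: [0.002, 0.076, 0.997, -0.003]
force: [-0.4, -1.8, -1.5]
grip_width: 0.17
```

```bash
python3 -c "
from h import *
st();cap('wrist','w3.png')"
```

```text
t 9.33 tcp [590.3  32.1  65.1] toolY deg 81.32 untilt [0.0063 0.0041 0.    ] F [-0.4 -1.8 -1.5] T [-0.29  0.06 -0.  ] w 0.17 q6 -1.56
```

View pics/w3.png

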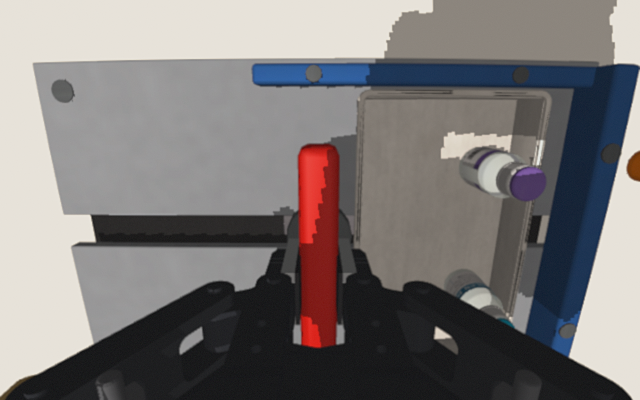

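The wrist view shows the collar against the tray wall (u≈357), both vials standing and the tray square. About 20 mm of slot (u 527–545) is still open in front of the stop.

>>> play_rows(
  plan=[
    [0.5,4,0,-0.006,-0.004,0,-1],
    [0.6,4,0,0,0,0,-1],
    [0.6,4,0,0,0,0,-1],
    [0.4,3,0,0,0,0,-1],
  ],
)

```text
time_s: 9.72
eef_pos: [592.7, 48.8, 65.2]
ee_rot: [0.005, 0.076, 0.997, -0.006]
force: [0.0, -2.7, -0.5]
grip_width: 0.168
```

Run:
```python
from h import *
st();w=optics.capture('wrist')
g=cv2.resize(w['img'][50:350,340:640],None,fx=2,fy=2);cv2.imwrite('pics/w4.png',g)
```

```text
t 9.72 tcp [592.7  48.8  65.2] toolY deg 81.33 untilt [0.013  0.0087 0.    ] F [ 0.  -2.7 -0.5] T [-0.38  0.07 -0.06] w 0.168 q6 -1.52
```

View pics/w4.png

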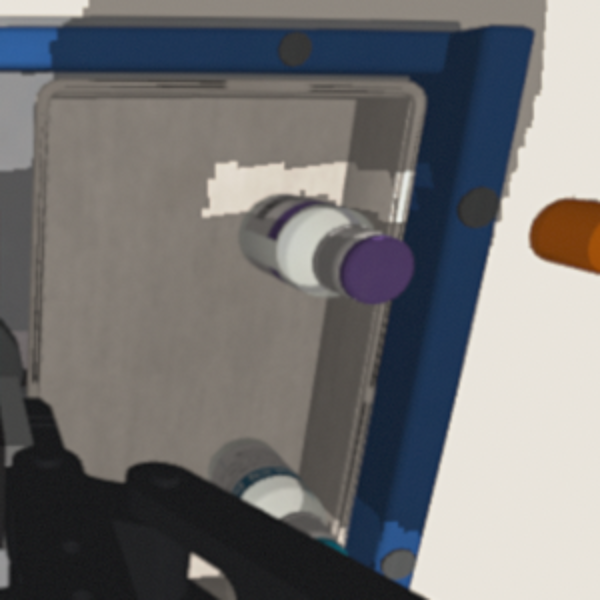

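>>> play_rows(
  plan=[
    [0.3,2,0,0.013,0.009,0,-1],
    [0.3,2,0,0,0,0,-1],
    [0.3,2,0,0,0,0,-1],
  ],
)

```text
time_s: 10.02
eef_pos: [593.6, 55.8, 65.1]
ee_rot: [-0.001, 0.075, 0.997, 0.001]
force: [-0.3, -1.3, -1.1]
grip_width: 0.169
```

```bash
python3 -c "
from h import *
st()"
```

```text
t 10.02 tcp [593.6  55.8  65.1] toolY deg 81.35 untilt [-0.0016 -0.0014 -0.    ] F [-0.3 -1.3 -1.1] T [-0.4   0.05  0.03] w 0.169 q6 -1.52
```

>>> play_rows(
  plan=[
    [0.2,1.5,0,0,0,0,-1],
    [0.2,1.5,0,0,0,0,-1],
    [0,0,0,0,0,0,-1],
  ],
)

```text
time_s: 10.27
eef_pos: [594.0, 58.2, 65.1]
ee_rot: [-0.001, 0.075, 0.997, -0.0]
force: [-1.2, -2.9, -1.3]
grip_width: 0.171
```

```bash
python3 -c "
from h import *
st()"
```

```text
t 10.27 tcp [594.   58.2  65.1] toolY deg 81.36 untilt [ 0.0004 -0.0021  0.    ] F [-1.2 -2.9 -1.3] T [-0.43  0.11  0.05] w 0.171 q6 -1.52
```

>>> play_rows(
  plan=[
    [0.2,1.5,0,0,0,0,-1],
    [0.2,1.5,0,0,0,0,-1],
    [0,0,0,0,0,0,-1],
  ],
)

```text
time_s: 10.52
eef_pos: [594.0, 58.2, 65.3]
ee_rot: [-0.002, 0.075, 0.997, -0.003]
force: [0.7, -0.6, -1.7]
grip_width: 0.172
```

```bash
python3 -c "
from h import *
st()
w=optics.capture('wrist');cv2.imwrite('pics/w5.png',cv2.resize(w['img'][50:350,340:640],None,fx=2,fy=2))"
```

```text
t 10.52 tcp [594.   58.2  65.3] toolY deg 81.38 untilt [ 0.0062 -0.0039  0.    ] F [ 0.7 -0.6 -1.7] T [-0.04  0.04  0.02] w 0.172 q6 -1.51
```

View pics/w5.png

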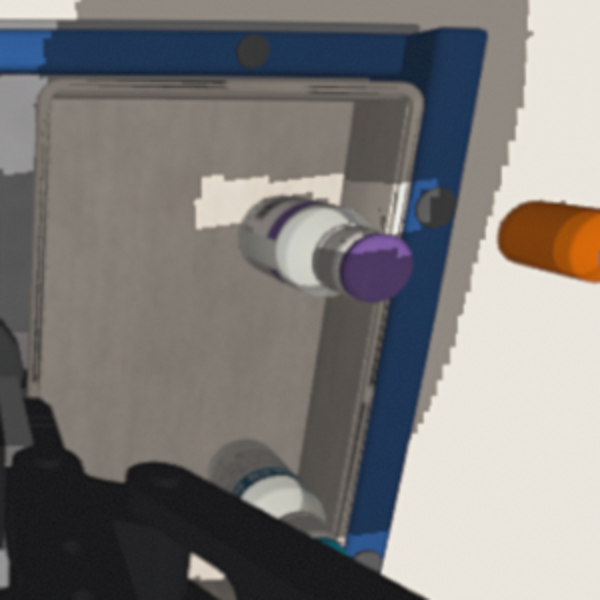

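>>> play_rows(
  plan=[
    [0.3,2,0,0.006,-0.004,0,-1],
    [0.3,2,0,0,0,0,-1],
    [0.3,2,0,0,0,0,-1],
  ],
)

```text
time_s: 10.82
eef_pos: [594.2, 59.0, 65.4]
ee_rot: [-0.001, 0.075, 0.997, -0.005]
force: [-2.8, -13.4, 0.1]
grip_width: 0.165
```

```bash
python3 -c "
from h import *
st()"
```

```text
t 10.82 tcp [594.2  59.   65.4] toolY deg 81.44 untilt [ 0.0097 -0.0027  0.    ] F [ -2.8 -13.4   0.1] T [-2.53  0.64  0.01] w 0.165 q6 -1.51
```

>>> play_rows(
  plan=[
    [0,0,0,0,0,0,-1],
    [0,0,0,0,0,0,-1],
    [0,-0.5,0,0.01,-0.003,0,-1],
    [0,0,0,0,0,-0.05,-1],
    [0,0,0,0,0,-0.1,-1],
  ],
)

```text
time_s: 11.23
eef_pos: [593.7, 58.2, 65.1]
ee_rot: [-0.0, 0.15, 0.989, 0.001]
force: [-1.1, -3.0, -0.3]
grip_width: 0.167
```

```bash
python3 -c "
from h import *
st()"
```

```text
t 11.23 tcp [593.7  58.2  65.1] toolY deg 72.74 untilt [-0.0018 -0.0005 -0.    ] F [-1.1 -3.  -0.3] T [-0.72  0.22  0.11] w 0.167 q6 -1.37
```

>>> play_rows(
  plan=[
    [0,0,0,0,0,-0.1,-1],
    [0,0,0,0,0,-0.1,-1],
    [0,0,0,0,0,-0.1,-1],
    [0,0,0,0,0,-0.1,-1],
    [0,0,0,0,0,-0.1,-1],
  ],
)

```text
time_s: 11.65
eef_pos: [593.2, 58.3, 65.1]
ee_rot: [-0.001, 0.401, 0.916, 0.002]
force: [-0.8, -2.8, -2.2]
grip_width: 0.169
```

```bash
python3 -c "
from h import *
st()"
```

```text
t 11.65 tcp [593.2  58.3  65.1] toolY deg 42.71 untilt [-0.0043  0.0003  0.    ] F [-0.8 -2.8 -2.2] T [-0.7   0.24  0.09] w 0.169 q6 -0.85
```

>>> play_rows(
  plan=[
    [0,0,0,-0.003,0,-0.1,-1],
    [0,0,0,0,0,-0.1,-1],
    [0,0,0,0,0,-0.1,-1],
    [0,0,0,0,0,-0.1,-1],
    [0,0,0,0,0,-0.1,-1],
  ],
)

```text
time_s: 12.07
eef_pos: [592.6, 58.5, 65.1]
ee_rot: [-0.001, 0.625, 0.781, 0.002]
force: [-1.1, -3.0, -0.8]
grip_width: 0.167
```

```bash
python3 -c "
from h import *
st()"
```

```text
t 12.07 tcp [592.6  58.5  65.1] toolY deg 12.63 untilt [-0.0034  0.0011  0.    ] F [-1.1 -3.  -0.8] T [-0.7   0.25  0.1 ] w 0.167 q6 -0.32
```

>>> play_rows(
  plan=[
    [0,0,0,-0.003,0.001,-0.1,-1],
    [0,0,0,0,0,-0.1,-1],
    [0,0,0,0,0,-0.1,-1],
    [0,0,0,0,0,-0.06,-1],
    [0,0,0,0,0,0,-1],
  ],
)

```text
time_s: 12.48
eef_pos: [591.9, 58.8, 65.1]
ee_rot: [-0.001, 0.762, 0.648, 0.001]
force: [-0.4, -3.2, -1.7]
grip_width: 0.168
```

```bash
python3 -c "
from h import *
st();cap('wrist','w6.png')"
```

```text
t 12.48 tcp [591.9  58.8  65.1] toolY deg -9.27 untilt [-0.0029 -0.0002 -0.    ] F [-0.4 -3.2 -1.7] T [-0.69  0.08 -0.02] w 0.168 q6 0.06
```

View pics/w6.png

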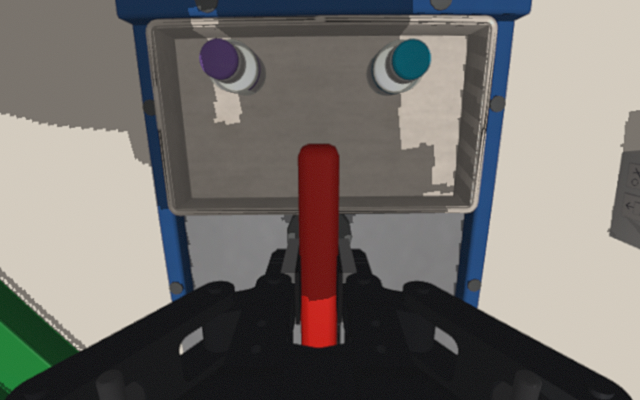

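>>> play_rows(
  plan=[
    [0,0,0,0,0,0,-0.4],
    [0,0,0,0,0,0,0],
    [0,0,0,0,0,0,0.3],
    [0,0,0,0,0,0,0.3],
    [0,0,0,0,0,0,0.3],
  ],
)

```text
time_s: 12.95
eef_pos: [592.8, 60.6, 66.0]
ee_rot: [-0.001, 0.759, 0.651, 0.003]
force: [0.8, -0.1, -0.1]
grip_width: 0.649
```

>>> play_rows(
  plan=[
    [0,0,5,0,0,0,0.3],
    [0,0,15,0,0,0,0.3],
    [0,0,25,0,0,0,0.3],
    [0,0,30,0,0,0,0.3],
    [0,0,30,0,0,0,0.3],
  ],
)

```text
time_s: 13.37
eef_pos: [589.2, 61.5, 169.5]
ee_rot: [-0.006, 0.758, 0.652, -0.001]
force: [1.1, 0.3, 0.5]
grip_width: 0.648
```

>>> play_rows(
  plan=[
    [0,-10,30,0,0,0,0.3],
    [0,-20,20,0,0,0,0.3],
    [0,-20,0,0,0,0,0.3],
    [0,0,0,0,0,0,0.3],
    [0,0,0,0,0,0,0.3],
  ],
)

```text
time_s: 13.78
eef_pos: [590.7, 10.9, 232.4]
ee_rot: [-0.001, 0.757, 0.653, 0.004]
force: [-0.2, 0.3, -0.6]
grip_width: 0.651
```

```bash
python3 -c "
from h import *
st();cap('wrist','w7.png')"
```

```text
t 13.78 tcp [590.7  10.9 232.4] toolY deg -8.45 untilt [-0.0074  0.0053  0.    ] F [-0.2  0.3 -0.6] T [ 0.04 -0.    0.07] w 0.651 q6 -0.04
```

View pics/w7.png

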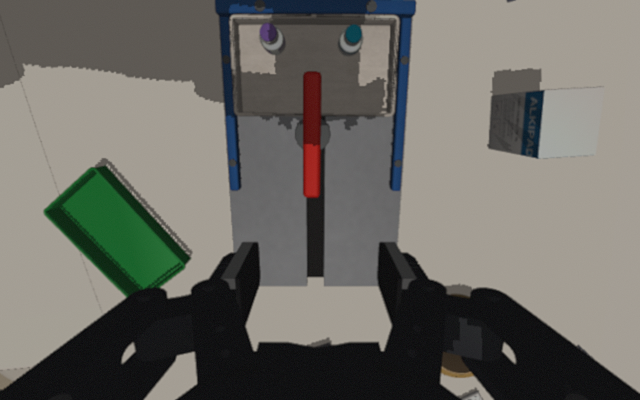

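Run:
```python
from h import *
w=optics.capture('wrist')
b=[ray(w,p,88)for p in((312.5,71.5),(312.5,198))];s=(b[0]+b[1])/2
e=ray(w,(315.5,286),30); c=[ray(w,p,30) for p in((233,286),(398,286))]
ux=np.array([.1495,.9888,0]);uy=np.array([-.9888,.1495,0]);m=(c[0]+c[1])/2
for n,p in dict(stud=s,slotend=e,cm=m,traynear=ray(w,(313,116.5),55),trayfar=ray(w,(313,15.5),55),tl=ray(w,(231,17),55),tr=ray(w,(396,17),55),bl=ray(w,(239,115),55),br=ray(w,(392,115),55)).items(): print(n,'x_s',round((p-m)@ux-150,1),'y_s',round((p-m)@uy,1))
d=b[0]-b[1];print('bar',np.degrees(np.arctan2(d[1],d[0])),np.linalg.norm(d))
```

```text
stud x_s 27.5 y_s 2.4
slotend x_s -149.7 y_s 0.1
cm x_s -150.0 y_s 0.0
traynear x_s 45.3 y_s 2.3
trayfar x_s 133.6 y_s 2.2
tl x_s 132.5 y_s 75.8
tr x_s 132.9 y_s -72.5
bl x_s 46.7 y_s 73.2
br x_s 47.0 y_s -73.5
bar 81.2681791393338 108.7322263349632
```

```bash
python3 -c "
from h import *
print(ctrl.finish_job())"
```

```text
the job is handed in; nothing more can be done
None
```

I took the stud out of the parking block, seated it in the T-slot with the handle across, and slid the tray with it until contact rose to about 13 N at the end stop. I then turned it a quarter turn so the handle lies along the slot over the tray's rim, let go, and handed the job in at about 14 s. `finish_job` reports no verdict.

My last checks used the final wrist picture; the camera calibration is good to about 2 mm.

| Check | Measured | Wanted |
|---|---|---|
| Stud along the slot | 27.5 mm | 29 mm |
| Stud off the slot's centre line | about 2.4 mm | within 8 mm |
| Handle direction | 81.3°, slot about 81.4° | within 0.3 rad |
| Tray's far wall along the slot | about 133.6 mm | 135 mm, within 4 mm |
| Vials | both standing in the tray | both upright |

- **Tray squareness:** the tray looked square, with its four rim corners agreeing to within about 2 mm.
- **Bystanders:** I did not measure the swab box or the tape roll at the end. I never went near them and felt no unexpected force.
- **Force reading:** during the last push, one call stalled with almost no measured force. The next call showed the clear 13 N rise, so I took the tray as home.

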